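# Stow the soapstone slab in its crate

### The job

Put the grey soapstone pan slab away: slide it flat along the counter, without lifting or tipping it up, through the open front of the wooden crate and onto the cork until it meets the back board. The lid stays propped open until the slab is fully in; then close the lid right down. Leave the Dutch oven, the lid lifter, the spoon rest and the scrubber where they are.

Things in the scene. Friction and masses are not known exactly. Their poses are not given: they have to be found in the camera images.
- slab: loose grey soapstone slab with thin grooves along its top, 130 long (its x) by 110 wide (its y) by 22 mm thick, about 0.8 kg; origin at the centre of its underside. It lies flat on the counter before the crate's mouth, askew. Either end may go in first.
- crate: low whitewashed wooden crate, fixed, open at the front. Origin, at counter height: below the slab's centre once the slab is fully in; x points from the open front inward, z up. Inside 122 mm wide (y -61 to 61), from the mouth at x = -71 to the back board's inner face at x = 65 mm; boards 12 mm thick, 45 mm high. Floor: 2 mm of cork, which ramps down to the counter from x = -71 to -101.
- crate_mouth (a point): centre of the crate's mouth at the cork's top: x = -71, z = 2 mm in the crate's frame. Before it two low cheeks, 24 mm high and 10 mm thick, flare outward (inner faces from y = +-61 at the mouth to about +-75 at x = -105) and guide the slab in.
- lid (a joint): angle of the crate's hinged lid in rad: 0 closed (flat on the boards), grows as it opens; starts propped at 0.60 to 0.69, stop at 0.70. A stiff hinge holds it where it is left; about 5 N down near the front edge closes it. It slopes up from the hinge at the back towards the crate's front, overhanging the inside.
- lid_hinge (a point): middle of the lid's hinge line on top of the back board: x = 77, z = 45 mm in the crate's frame; the hinge runs along the crate's y, in the plane of the lid's underside
- lid_edge (a point): middle of the lid's top face, 155 mm from the hinge, 5 mm from the free front edge; moves with the lid. The lid is a 160 x 146 x 10 mm panel of three boards; below this point a lip (31 mm deep, 10 thick, 114 wide) points down when closed and shuts the mouth; a slab that sticks out stops it.
- dutch_oven: black cast iron Dutch oven with its lid on, 232 mm across the lid, 290 mm over the side handles (along its x), 156 mm high, 5 kg; origin at the centre of its underside. Leave alone.
- spoon_rest: blue and white ceramic spoon rest, about 148 x 81 x 13 mm, origin under its bowl; beside the crate. Leave alone.
- scrubber: green plastic dish scrubber with white bristles and a bow handle, 95 x 58 x 54 mm, origin at the centre of its underside; beside the crate. Leave alone.
- lid_lifter: steel lid lifter, T handle at one end and hook at the other, 240 mm along its x, 100 mm across, 12 mm high, lying flat; origin near its middle, at counter height. Leave alone.
There are look-alikes about, which are no part of the job. Of the things that look like the slab, the middle-sized one is meant.

How it is judged:
By the outcome, as a careful person would: the job done as asked, in the order asked, and still so for the second after the job is handed in, with the robot touching nothing.
It also fails if it takes over 70 s, if anything falls off the work surface, if the arm or the gripper's body presses on something with over 40 N, if the wrist force passes 120 N, or if a joint passes its speed limit or range.

### The arm

A 7-joint arm with a two-finger parallel gripper is mounted at the origin on the work surface. World frame = base frame: x ahead of the robot, y to its left, z up, the work surface at z = 0. Lengths are in m, angles in rad, forces in N, time in s.
With the tool pointing down it reaches from about 0.4 to 0.85 m from the base axis. Payload 10.4 kg.
Tool frame: the origin (TCP) lies at the very end of the fingers, on their centre line; the grasp point (between the pads) lies 19 mm behind it; z points along the fingers, y is the line along which they close (so a half turn about z gives the same grasp; the last joint's range is limited). The gripper opens to 87 mm and grips with 3 to 60 N. Pads are 19 mm wide; open, the fingers measure 117 mm over their backs; the gripper's body (75 mm by 190 mm) begins 51 mm behind the grasp point.
Start: joints at [-1.244, 0.332, -0.065, 1.46, 0.022, 1.35, -0.088], TCP at [0.214, 0.587, 0.223] pointing down, gripper open.
Joint ranges: [-2.6, 2.6], [-0.5, 2.12], [-1.47, 1.34], [0.16, 2.42], [-1.27, 4.41], [0.06, 2.06], [-2.6, 2.6]. Speed limits (rad/s): [2.22, 2.22, 2.79, 2.79, 3.14, 3.14, 3.14].

### API

Orientations are given as a unit quaternion [x, y, z, w].
In Python, from bench import status, camera, order gives the robot as it stands.
- The arm moves only by the tool jog_arm, never from a script. Its argument "plan" is a list of rows, each a list of 7 numbers: the turn, a rotation vector about the tool's x, y, z in rad, then the shift along the tool's x, y, z in mm, then the opening, from -1 (shut) to 1 (fully open). A call has 1 to 12 rows; each row is the pose to reach, as a shift and turn from the pose commanded when the call began, along the tool's axes at that moment; what a row does not reach only later rows make up. A row lasts 1/10 s, in which the tool goes at most 50 mm and 8.59 degrees, less where a joint would pass 70% of its speed; a pose out of reach is approached as far as the arm can. A call with a gripper value outside its range is refused whole. The fingers move at their own pace and stop on an object; "squeeze" is the grip in N (left out, the last holds). Time passes only in rows, so rows that repeat a pose let the fingers close. It gives the time, the measured TCP pose, the force, the opening and the grip force at its end, in the units of the state.
- status.read_state(): the state, without advancing time (a new reading comes with each control period).
- camera(name): name is "scene" or "top" or "wrist"; returns a dict with "image" (420x560x3 uint8, red, green, blue), "z_map" (420x560 float32, m along the optical axis (not along the pixel's ray), 0 where there is no reading), "fx", "fy", "cx", "cy" (pixels), "world_from_camera" (4x4, takes a point from camera to world coordinates); the wrist camera has in their place "mount" (4x4, takes a point from camera to tool coordinates, whose origin is the TCP and whose axes are the flange's). Camera axes: x right, y down, z forward; pixel columns grow to the right and rows downward; lengths in m; the calibration is good to about 2 mm. A picture is of the moment at which its call begins: read the wrist's pose just before it.
- order.close_job(): hands the job in; it is judged then, once.
The state is a dict: "time": time; "joint_positions": joint angles; "joint_vel": joint speeds; "joint_torque": joint torques, N m; "ee_pos": TCP position; "eef_rot": TCP orientation; "ft_force": force on the tool from outside, world axes, zero at the start; "torque": the same for the moment, N m; "width": finger opening in m; "grip_force": force on a finger pad.
Only numpy, scipy, OpenCV 4.12 (cv2) and the standard library are available. Lean on these libraries where they do the work, as an engineer would, in place of code of your own. Each camera call takes 0.05 s, during which the arm holds its last target. There are 200 camera calls.

## Working session

There is one attempt and no reset: what is moved stays moved. The work goes in short steps, Python scripts to look and compute and a tool call to move; the robot and the scene stay as the last step left them, time stands still between calls to the robot, and variables do not carry over. Pictures are saved under pics/ and viewed, at most 10 in all, crops included, and the job is handed in when it is done.

Besides the shell and the picture viewer there is one more tool, called after "Emit:" by a JSON object that holds its "fn" and its "kwargs", one argument or row to a line. jog_arm: Moves the arm, as the interface text tells. Its arguments: {"type":"object","properties":{"plan":{"type":"array"},"squeeze":{"type":"number"}},"required":["plan"]}

```bash
mkdir -p pics; python3 - <<'E'
from bench import status,camera
import cv2,numpy as np
s=status.read_state();print(s)
for n in("scene","top"):
    c=camera(n);cv2.imwrite(f"pics/{n}0.png",c["image"][:,:,::-1]);np.savez(f"{n}0.npz",**c)
    print(n,c["fx"],c["cx"],c["cy"],np.round(c["world_from_camera"],3).tolist())
E
```

```text
{'time': 0.0, 'joint_positions': array([-1.24360628,  0.33287256, -0.06469313,  1.46095009,  0.02159331,
        1.3499154 , -0.08850165]), 'joint_vel': array([ 0.00060637,  0.00132867,  0.00082173, -0.00123035, -0.00101729,
       -0.00065662, -0.00143423]), 'joint_torque': array([-1.21768251e-03, -6.23262548e+01,  2.34896393e-02, -3.89898098e+01,
       -6.15761708e-02,  3.97128391e-02,  1.43211200e-04]), 'ee_pos': array([0.2140596 , 0.5867761 , 0.22174931]), 'eef_rot': array([ 1.73999026e-01,  9.84745558e-01, -7.18917290e-04, -9.44668576e-05]), 'ft_force': array([-0.3645392 ,  0.31455203, -0.28291945]), 'torque': array([0.00517338, 0.00272811, 0.02344377]), 'grip_force': 0.0, 'width': 0.08681215002384751}
scene 508.5901858978283 270.9663177013761 212.19248094924978 [[0.865, 0.357, -0.353, 1.099], [0.502, -0.606, 0.617, -0.943], [0.006, -0.711, -0.703, 1.186], [0.0, 0.0, 0.0, 1.0]]
top 384.3256259310812 281.66444668414726 210.7883047085981 [[0.028, -0.981, 0.193, 0.344], [-1.0, -0.028, 0.001, 0.045], [0.005, -0.193, -0.981, 1.195], [0.0, 0.0, 0.0, 1.0]]
```

View pics/scene0.png

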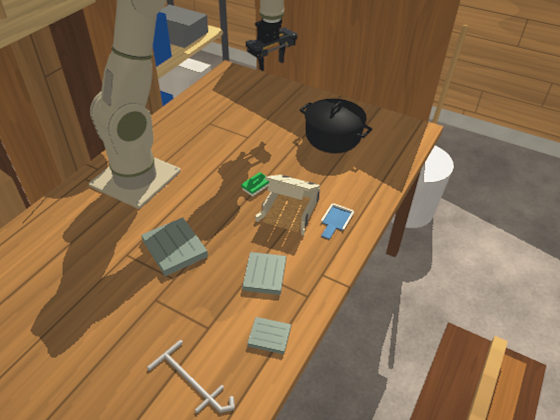

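View pics/top0.png

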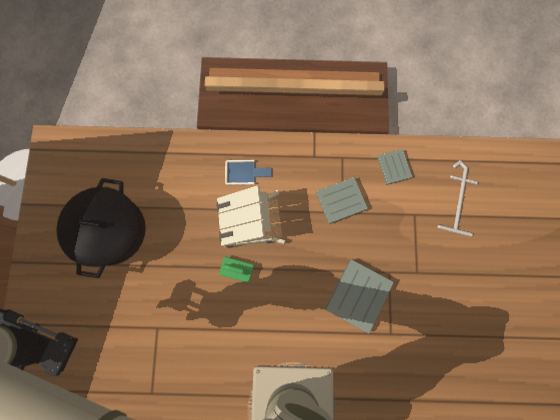

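Three slab look-alikes: large at top (361,296), middle at top (342,200), small at top (395,167). The middle-sized one in front of the crate's mouth is at (342,200), which I will measure and confirm in a crop.

```bash
cat > h.py <<'E'
import numpy as np,cv2
def load(n): return dict(np.load(n))
def pts(c):
    v,u=np.mgrid[:420,:560]; z=c["z_map"]
    P=np.stack([(u-c["cx"])/c["fx"]*z,(v-c["cy"])/c["fy"]*z,z],-1)
    M=c["world_from_camera"]; return P@M[:3,:3].T+M[:3,3]
def ray(c,uv,h):
    M=c["world_from_camera"]; uv=np.atleast_2d(uv).astype(float)
    d=np.stack([(uv[:,0]-c["cx"])/c["fx"],(uv[:,1]-c["cy"])/c["fy"],np.ones(len(uv))],-1)@M[:3,:3].T
    return M[:3,3]+d*((h-M[2,3])/d[:,2])[:,None]
def greymask(c):
    h=cv2.cvtColor(c["image"],cv2.COLOR_RGB2HSV).astype(int)
    i=c["image"].astype(int)
    return ((i[...,1]>=i[...,0])&(abs(i[...,1]-i[...,2])<25)&(i[...,1]>40)).astype(np.uint8)
E
python3 - <<'E'
from h import *
for n in("top0.npz","scene0.npz"):
    c=load(n);P=pts(c)
    m=greymask(c)&((P[...,2]>.012)&(P[...,2]<.04)).astype(np.uint8)
    m=cv2.morphologyEx(m,cv2.MORPH_CLOSE,np.ones((3,3)))
    for k in cv2.findContours(m,cv2.RETR_EXTERNAL,cv2.CHAIN_APPROX_NONE)[0]:
        if cv2.contourArea(k)<300: continue
        mm=np.zeros_like(m);cv2.drawContours(mm,[k],-1,1,-1)
        hz=np.median(P[mm>0][:,2])
        r=ray(c,k[:,0],hz)[:,:2]
        b=cv2.minAreaRect((r*1000).astype(np.float32))
        print(n,k[:,0].mean(0),"h",round(hz,4),b,np.round(cv2.boxPoints(b)).tolist())
    i=c["image"].astype(int)
    # white crate
    w=(i.min(-1)>120)&(P[...,2]>.02)&(P[...,0]>.3)&(abs(P[...,1])<.4)
    q=P[w]; print("white",w.sum(),q.min(0),q.max(0))
c=load("top0.npz");a=cv2.resize(c["image"][140:270,200:420],None,fx=3.6,fy=3.6,interpolation=cv2.INTER_CUBIC);cv2.imwrite("pics/croptop.png",a[:,:,::-1])
c=load("scene0.npz");a=cv2.resize(c["image"][160:310,230:370],None,fx=4,fy=4,interpolation=cv2.INTER_CUBIC);cv2.imwrite("pics/cropsc.png",a[:,:,::-1])
E
```

```text
top0.npz [359.25824176 295.7967033 ] h 0.0297 ((325.5916748046875, -191.1424560546875), (143.17002868652344, 166.5091552734375), 63.17878723144531) [[219.0, -217.0], [368.0, -293.0], [432.0, -165.0], [284.0, -90.0]]
top0.npz [341.18518519 199.88148148] h 0.0228 ((615.0414428710938, -139.18516540527344), (106.96923065185547, 130.08895874023438), 22.38420867919922) [[541.0, -99.0], [590.0, -220.0], [689.0, -179.0], [640.0, -59.0]]
top0.npz [394.33663366 166.2970297 ] h 0.0174 ((731.4287719726562, -310.4466247558594), (96.06798553466797, 84.21379852294922), 16.70958137512207) [[673.0, -284.0], [698.0, -365.0], [790.0, -337.0], [765.0, -256.0]]
white 4188 [ 0.34244144 -0.36167595  0.02000058] [0.78208871 0.24386573 1.19493016]
scene0.npz [269.06557377 334.63934426] h 0.0164 ((736.5618896484375, -314.5722351074219), (96.4277114868164, 87.43260192871094), 16.294418334960938) [[678.0, -286.0], [703.0, -370.0], [795.0, -343.0], [771.0, -259.0]]
scene0.npz [264.23404255 272.5106383 ] h 0.0216 ((621.1747436523438, -144.61489868164062), (108.55520629882812, 137.7244873046875), 22.479644775390625) [[545.0, -102.0], [597.0, -229.0], [698.0, -187.0], [645.0, -60.0]]
scene0.npz [173.83950617 246.14197531] h 0.0281 ((333.8826904296875, -198.4369659423828), (145.31495666503906, 186.26364135742188), 62.87102508544922) [[218.0, -221.0], [384.0, -306.0], [450.0, -176.0], [284.0, -91.0]]
white 1976 [ 0.33940334 -0.359869    0.02002006] [0.79200862 0.24233304 0.1484767 ]
```

View pics/croptop.png

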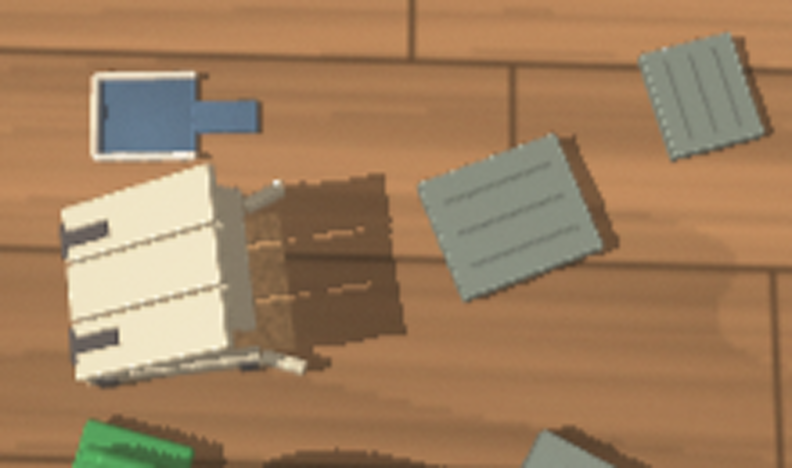

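View pics/cropsc.png

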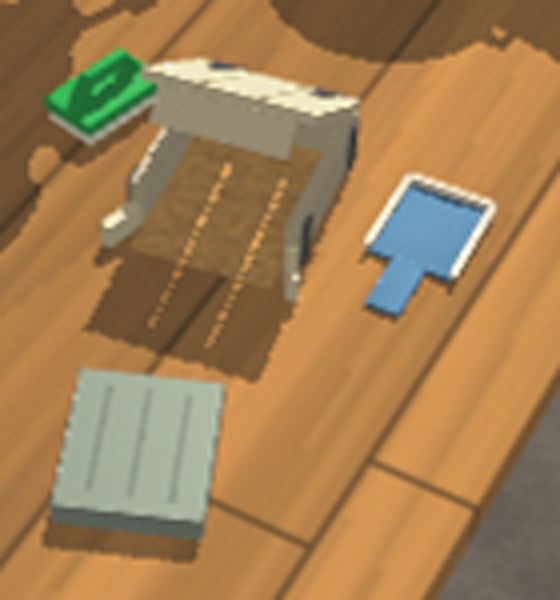

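The crops confirm it: the middle slab (croptop ~(512,215)) is 130x110x22 and lies before the mouth of the crate (croptop ~(240,265)). Now I'll measure the crate's pose from the lid plane, with the boards as a check.

```bash
python3 - <<'E'
from h import *
c=load("top0.npz");P=pts(c);i=c["image"].astype(int)
m=np.zeros((420,560),np.uint8);m[180:252,214:268]=1
m=(m>0)&(i.min(-1)>150)&(P[...,2]>.05)
# plane fit z=ax+by+c robust
q=P[m]
for _ in range(5):
    A=np.c_[q[:,:2],np.ones(len(q))];k=np.linalg.lstsq(A,q[:,2],rcond=None)[0]
    q=q[abs(A@k-q[:,2])<.006]
n=np.array([-k[0],-k[1],1]);n/=np.linalg.norm(n)
g=-k[:2]/np.linalg.norm(k[:2])  # downhill = inward
print("n pts",len(q),"angle",np.arctan(np.hypot(*k[:2])),"inward yaw",np.degrees(np.arctan2(g[1],g[0])))
ang=np.arctan(np.hypot(*k[:2]))
e1=np.r_[g*np.cos(ang),-np.sin(ang)];e2=np.cross(n,e1)
o=q.mean(0);uv=np.c_[(q-o)@e1,(q-o)@e2]
b=cv2.minAreaRect((uv*1000).astype(np.float32));print(b)
ctr=o+e1*b[0][0]/1000+e2*b[0][1]/1000
th=np.radians(b[2]);
print("lid top centre",ctr)
bp=cv2.boxPoints(b)/1000; W=o+bp[:,:1]*e1+bp[:,1:]*e2;print(np.round(W,4))
# cork: brown darker, low height region front; cheeks
for n2 in("top0.npz","scene0.npz"):
    c=load(n2);P=pts(c);i=c["image"].astype(int)
    h=cv2.cvtColor(c["image"],cv2.COLOR_RGB2HSV)
    w=(h[...,1]<90)&(P[...,2]>.015)&(P[...,2]<.055)&(P[...,0]>.45)&(P[...,0]<.75)&(P[...,1]>-.08)&(P[...,1]<.2)
    s=P[w&(P[...,2]<.05)]
    for lo,hi in((.018,.03),(.04,.05)):
        t=s[(s[:,2]>lo)&(s[:,2]<hi)]
        print(n2,lo,len(t)); 
        for x in t[np.argsort(t[:,1])][::max(1,len(t)//14)]:print("  ",np.round(x,3))
E
```

```text
n pts 284 angle 0.6748734784659379 inward yaw 89.93195482026863
((0.14640045166015625, 3.210552215576172), (173.4868621826172, 34.68681335449219), 32.21067810058594)
lid top centre [0.54393118 0.16924929 0.1030713 ]
[[0.5754 0.1047 0.1547]
 [0.6048 0.1191 0.1432]
 [0.5124 0.2338 0.0514]
 [0.4831 0.2194 0.063 ]]
top0.npz 0.018 171
   [ 0.598 -0.08   0.019]
   [ 0.628 -0.079  0.025]
   [ 0.613 -0.076  0.022]
   [ 0.626 -0.073  0.022]
   [ 0.626 -0.07   0.02 ]
   [ 0.641 -0.066  0.023]
   [0.48  0.039 0.026]
   [0.486 0.049 0.025]
   [0.635 0.059 0.022]
   [0.63  0.065 0.027]
   [0.489 0.07  0.024]
   [0.63  0.078 0.025]
   [0.477 0.088 0.022]
   [0.475 0.125 0.028]
   [0.464 0.194 0.025]
top0.npz 0.04 129
   [0.48  0.076 0.045]
   [0.48  0.081 0.048]
   [0.489 0.085 0.043]
   [0.482 0.091 0.048]
   [0.483 0.097 0.045]
   [0.485 0.103 0.047]
   [0.479 0.111 0.047]
   [0.485 0.118 0.046]
   [0.476 0.126 0.046]
   [0.475 0.135 0.046]
   [0.475 0.144 0.045]
   [0.472 0.153 0.046]
   [0.471 0.165 0.049]
   [0.471 0.177 0.046]
   [0.465 0.195 0.045]
scene0.npz 0.018 165
   [ 0.641 -0.08   0.02 ]
   [ 0.607 -0.075  0.019]
   [ 0.634 -0.074  0.019]
   [ 0.648 -0.069  0.019]
   [0.484 0.035 0.022]
   [0.488 0.046 0.02 ]
   [0.635 0.058 0.026]
   [0.492 0.064 0.024]
   [0.635 0.073 0.022]
   [0.489 0.077 0.03 ]
   [0.494 0.087 0.024]
   [0.63  0.097 0.02 ]
   [0.487 0.119 0.021]
   [0.484 0.15  0.023]
   [0.615 0.166 0.027]
scene0.npz 0.04 155
   [0.49  0.068 0.043]
   [0.488 0.079 0.041]
   [0.624 0.09  0.046]
   [0.618 0.095 0.047]
   [0.482 0.101 0.047]
   [0.619 0.107 0.046]
   [0.623 0.114 0.047]
   [0.623 0.12  0.042]
   [0.624 0.127 0.041]
   [0.481 0.135 0.046]
   [0.62  0.141 0.046]
   [0.615 0.151 0.044]
   [0.616 0.17  0.046]
   [0.604 0.186 0.042]
   [0.608 0.2   0.041]
```

```bash
python3 - <<'E'
from h import *
rng=np.random.default_rng(0)
for n2 in ("top0.npz",):
    c=load(n2);P=pts(c);i=c["image"].astype(int)
    m=np.zeros((420,560),bool);m[180:252,214:268]=1
    m&=(i.min(-1)>110)&(P[...,2]>.035)&(P[...,2]<.2);q=P[m]
    best=0
    for _ in range(800):
        a=q[rng.choice(len(q),3,False)];n=np.cross(a[1]-a[0],a[2]-a[0]);L=np.linalg.norm(n)
        if L<1e-4: continue
        n/=L;d=abs((q-a[0])@n);s=(d<.004).sum()
        if s>best:best=s;I=d<.004
    print(len(q),best)
    r=q[I];o=r.mean(0);n=np.linalg.svd(r-o)[2][2];n*=np.sign(n[2])
    g=n[:2]/np.linalg.norm(n[:2]);ang=np.arccos(n[2])
    e1=np.r_[g*np.cos(ang),-np.sin(ang)];e2=np.cross(n,e1)
    uv=np.c_[(r-o)@e1,(r-o)@e2]
    b=cv2.minAreaRect((uv*1000).astype(np.float32));print("ang",ang,"slope yaw",np.degrees(np.arctan2(*g[::-1])),b)
    bp=cv2.boxPoints(b)/1000;W=o+bp[:,:1]*e1+bp[:,1:]*e2;print(np.round(W,4))
    # in-plane rect direction -> inward axis
    th=np.radians(b[2]);
    for t in(th,th+np.pi/2):
        d=np.cos(t)*e1+np.sin(t)*e2;print("axis yaw",np.degrees(np.arctan2(d[1],d[0])),d)
# side board tops (z 40-50), both views: fit lines
allL=[];allR=[]
for n2 in("top0.npz","scene0.npz"):
    c=load(n2);P=pts(c);h=cv2.cvtColor(c["image"],cv2.COLOR_RGB2HSV)
    w=(h[...,1]<90)&(P[...,2]>.042)&(P[...,2]<.049)&(P[...,1]>.06)&(P[...,1]<.2)
    s=P[w]
    for nm,(a,b) in dict(L=(.45,.50),R=(.59,.65)).items():
        t=s[(s[:,0]>a)&(s[:,0]<b)]
        if len(t)<10: continue
        l=cv2.fitLine((t[:,:2]).astype(np.float32),cv2.DIST_HUBER,0,.001,.001).ravel()
        if l[1]<0:l[:2]*=-1
        print(n2,nm,len(t),"yaw",np.degrees(np.arctan2(l[1],l[0])),"x at y=.1:",l[2]+(.1-l[3])*l[0]/l[1], "y range",t[:,1].min(),t[:,1].max())
E
```

```text
2087 1927
ang 0.6249942738177502 slope yaw 98.248989381743 ((7.110237121582031, -0.6728363037109375), (162.50665283203125, 146.4515380859375), 0.49009275436401367)
[[0.4794 0.0943 0.1497]
 [0.6242 0.1163 0.149 ]
 [0.6039 0.2465 0.0539]
 [0.4591 0.2245 0.0546]]
axis yaw 98.85331342110749 [-0.12481442  0.80131955 -0.58507122]
axis yaw -171.35355850900552 [-0.98862247 -0.15033485  0.00500466]
top0.npz L 118 yaw 99.84073 x at y=.1: 0.4830288 y range 0.07558336594459222 0.19804907182171164
scene0.npz L 51 yaw 95.810005 x at y=.1: 0.486156 y range 0.06779099639415986 0.14290332117691973
scene0.npz R 74 yaw 99.17544 x at y=.1: 0.6227693 y range 0.0902597412943742 0.19720348402790577
```

The lid fit is sound: 162x146 mm, angle 0.625, yaw 98.6°. That puts the crate origin at about (0.544, 0.153). The plan is to push the slab's rear end with both fingertips, the tool tilted back 30° to clear the lid.

```bash
cat > mv.py <<'E'
import numpy as np
from scipy.spatial.transform import Rotation as R
from bench import status
O=np.array([.5444,.1534]);YAW=np.radians(98.6)
d=np.array([np.cos(YAW),np.sin(YAW)]);l=np.array([-d[1],d[0]])
def rot(h,tilt):
    f=np.array([np.cos(h),np.sin(h),0]);r=np.array([f[1],-f[0],0]);z=f*np.sin(tilt)-np.array([0,0,np.cos(tilt)])
    return R.from_matrix(np.c_[np.cross(r,z),r,z])
def rows(T,base=None):
    s=status.read_state();p,q=(np.array(s["ee_pos"]),R.from_quat(s["eef_rot"])) if base is None else base
    print("time",round(s["time"],2),"pos",np.round(s["ee_pos"],4),"f",np.round(s["ft_force"],1),"w",round(s["width"],3))
    for P,Q in T:
        print([float(x) for x in np.round((q.inv()*Q).as_rotvec(),3)],[float(x) for x in np.round(q.inv().apply(np.asarray(P)-p)*1000,1)])
def tcp(c,h,gap,z=.010):  # slab centre (world xy), heading -> TCP
    return np.r_[np.asarray(c)-np.array([np.cos(h),np.sin(h)])*(.065+.0082+gap),z]
E
python3 - <<'E'
from mv import *
h=np.radians(112.4);c=[.616,-.140];t=np.radians(30)
rows([(tcp(c,h,.05,.2),rot(h,t)),(tcp(c,h,.05,.010),rot(h,t))])
E
```

```text
time 0.1 pos [0.2141 0.5868 0.2218] f [-0.  -0.2 -0.8] w 0.087
[-0.218, 0.493, 0.81] [-709.8, -635.9, 22.7]
[-0.218, 0.493, 0.81] [-709.8, -635.7, 212.7]
```

Emit:
{"fn": "jog_arm", "kwargs": {
  "plan": [
    [0, 0, 0.2, -100, -90, -45, 0.38],
    [-0.218, 0.493, 0.81, -710, -636, -45, 0.38],
    [-0.218, 0.493, 0.81, -710, -636, -45, 0.38],
    [-0.218, 0.493, 0.81, -710, -636, -45, 0.38],
    [-0.218, 0.493, 0.81, -710, -636, -45, 0.38],
    [-0.218, 0.493, 0.81, -710, -636, -45, 0.38],
    [-0.218, 0.493, 0.81, -710, -636, -45, 0.38],
    [-0.218, 0.493, 0.81, -710, -636, -45, 0.38],
    [-0.218, 0.493, 0.81, -710, -636, -45, 0.38],
    [-0.218, 0.493, 0.81, -710, -636, -45, 0.38],
    [-0.218, 0.493, 0.81, -710, -636, -45, 0.38],
    [-0.218, 0.493, 0.81, -710, -636, -45, 0.38]
  ]
}}

```text
time: 1.3
ee_pos: [0.4959, 0.0587, 0.2561]
eef_rot: [0.537, 0.803, 0.144, -0.215]
ft_force: [0.8, 0.1, 0.4]
width: 0.0602
grip_force: 0.0
```

```bash
python3 - <<'E'
from mv import *
h=np.radians(112.4);c=[.616,-.140];t=np.radians(30)
rows([(tcp(c,h,.05,.25),rot(h,t)),(tcp(c,h,.05,.05),rot(h,t))])
E
```

```text
time 1.3 pos [0.4959 0.0587 0.2561] f [0.8 0.1 0.4] w 0.06
[0.001, -0.001, 0.001] [-308.4, 35.1, -171.2]
[0.001, -0.001, 0.001] [-408.5, 34.9, 2.0]
```

Emit:
{"fn": "jog_arm", "kwargs": {
  "plan": [
    [0, 0, 0, -308, 35, -171, 0.38],
    [0, 0, 0, -308, 35, -171, 0.38],
    [0, 0, 0, -308, 35, -171, 0.38],
    [0, 0, 0, -308, 35, -171, 0.38],
    [0, 0, 0, -308, 35, -171, 0.38],
    [0, 0, 0, -308, 35, -171, 0.38],
    [0, 0, 0, -308, 35, -171, 0.38],
    [0, 0, 0, -308, 35, -171, 0.38],
    [0, 0, 0, -308, 35, -171, 0.38],
    [0, 0, 0, -308, 35, -171, 0.38]
  ]
}}

```text
time: 2.3
ee_pos: [0.6621, -0.2513, 0.2498]
eef_rot: [0.537, 0.803, 0.145, -0.215]
ft_force: [-0.1, 0.3, -0.5]
width: 0.0599
grip_force: 0.0
```

```bash
python3 - <<'E'
from mv import *
h=np.radians(112.4);c=[.616,-.140];t=np.radians(30)
rows([(tcp(c,h,.05,.25),rot(h,t)),(tcp(c,h,.04,.010),rot(h,t))])
E
```

```text
time 2.3 pos [ 0.6621 -0.2513  0.2498] f [-0.1  0.3 -0.5] w 0.06
[0.001, -0.001, 0.001] [-2.2, -0.2, -1.5]
[0.001, -0.001, 0.001] [-113.8, -0.5, 211.2]
```

Emit:
{"fn": "jog_arm", "kwargs": {
  "plan": [
    [0, 0, 0, -25, 0, 43, 0.38],
    [0, 0, 0, -50, 0, 86, 0.38],
    [0, 0, 0, -72, 0, 130, 0.38],
    [0, 0, 0, -95, 0, 175, 0.38],
    [0, 0, 0, -107, 0, 200, 0.38],
    [0, 0, 0, -114, 0, 211, 0.38],
    [0, 0, 0, -114, 0, 211, 0.38]
  ]
}}

```text
time: 3.0
ee_pos: [0.6595, -0.2437, 0.01]
eef_rot: [0.537, 0.803, 0.144, -0.216]
ft_force: [-1.1, -0.1, 0.0]
width: 0.0599
grip_force: 0.0
```

```bash
cat > look.py <<'E'
from h import *
from bench import camera
import sys
def slab(pic=None,near=None):
    out=[]
    c=camera("top");P=pts(c)
    m=greymask(c)&((P[...,2]>.012)&(P[...,2]<.04)&(P[...,1]>-.3)&(P[...,0]>.45)).astype(np.uint8)
    m=cv2.morphologyEx(m,cv2.MORPH_CLOSE,np.ones((3,3)))
    for k in cv2.findContours(m,cv2.RETR_EXTERNAL,cv2.CHAIN_APPROX_NONE)[0]:
        if cv2.contourArea(k)<300: continue
        b=cv2.minAreaRect((ray(c,k[:,0],.023)[:,:2]*1000).astype(np.float32));print("slab?",np.round(b[0],1),np.round(b[1],1),round(b[2],1))
    if pic: cv2.imwrite(pic,cv2.resize(c["image"][120:270,200:400],None,fx=3.6,fy=3.6)[:,:,::-1])
E
python3 - <<'E'
from mv import *; from look import slab
slab("pics/t1.png")
h=np.radians(112.4);c=[.616,-.140];t=np.radians(30)
rows([(tcp(c,h,.0,.010),rot(h,t))])
E
```

```text
slab? [ 615.5 -138.9] [107.9 129.9] 22.2
time 3.05 pos [ 0.6602 -0.2446  0.0117] f [-0.4 -0.7  0.4] w 0.06
[0.001, 0.0, 0.002] [34.1, -0.9, 21.7]
```

Emit:
{"fn": "jog_arm", "kwargs": {
  "plan": [
    [0, 0, 0, 13, 0, 7.5, 0.38],
    [0, 0, 0, 24, 0, 13.9, 0.38],
    [0, 0, 0, 32, 0, 18.5, 0.38],
    [0, 0, 0, 38, 0, 21.9, 0.38],
    [0, 0, 0, 45, 0, 26, 0.38],
    [0, 0, 0, 53, 0, 30.6, 0.38],
    [0, 0, 0, 61, 0, 35.2, 0.38],
    [0, 0, 0, 69, 0, 39.8, 0.38],
    [0, 0, 0, 77, 0, 44.5, 0.38],
    [0, 0, 0, 84, 0, 48.5, 0.38],
    [0, 0, 0, 90, 0, 52, 0.38],
    [0, 0, 0, 90, 0, 52, 0.38]
  ]
}}

```text
time: 4.25
ee_pos: [0.621, -0.1499, 0.0122]
eef_rot: [0.537, 0.803, 0.145, -0.213]
ft_force: [2.0, -4.1, 2.5]
width: 0.0602
grip_force: 1.6
```

```bash
python3 - <<'E'
from mv import *; from look import slab
slab()
rows([])
c=np.array([.6155,-.1389])-O; print("start in crate", c@d,c@l)
E
```

```text
slab? [590.5 -80.1] [108.5 130.8] 22.5
time 4.3 pos [ 0.6209 -0.15    0.0118] f [ 2.  -3.3  2.9] w 0.06
start in crate -0.29964545309888757 -0.026591397803845902
```

```bash
python3 - <<'E'
from mv import *
c=np.array([.5905,-.0801]);h0=np.radians(112.5);t=np.radians(30)
s=status.read_state();base=(np.array([*(c-np.array([np.cos(h0),np.sin(h0)])*.0763),.0118]),rot(h0,t))
T=[];h=h0;p=c.copy();Rr=.2
for ds in [.010,.010]+[.0081]*6+[.01]*3:
    hn=max(YAW,h-ds/Rr) if len(T)>1 else h
    hm=(h+hn)/2;p=p+ds*np.array([np.cos(hm),np.sin(hm)]);h=hn
    q=p-O;
    T.append((tcp(p,h,.0031,.0100),rot(h,t)))
    print(np.round(q@d,4),np.round(q@l,4),round(np.degrees(h),1))
rows(T,base)
E
```

```text
-0.2281 -0.0083 112.5
-0.2184 -0.0059 112.5
-0.2105 -0.0041 110.2
-0.2025 -0.0026 107.9
-0.1945 -0.0015 105.5
-0.1864 -0.0007 103.2
-0.1783 -0.0002 100.9
-0.1702 -0.0 98.6
-0.1602 -0.0 98.6
-0.1502 -0.0 98.6
-0.1402 -0.0 98.6
time 4.3 pos [ 0.6209 -0.15    0.0118] f [ 2.  -3.3  2.9] w 0.06
[0.0, 0.0, 0.0] [7.8, -0.0, 6.6]
[0.0, 0.0, 0.0] [16.4, -0.0, 11.6]
[-0.02, -0.0, 0.035] [23.5, -2.9, 15.6]
[-0.04, 0.0, 0.07] [30.7, -5.5, 19.8]
[-0.061, -0.0, 0.105] [37.9, -7.8, 24.0]
[-0.081, -0.0, 0.14] [45.2, -9.7, 28.2]
[-0.101, -0.0, 0.175] [52.6, -11.3, 32.5]
[-0.121, 0.0, 0.21] [60.0, -12.5, 36.7]
[-0.121, 0.0, 0.21] [68.4, -10.1, 41.6]
[-0.121, 0.0, 0.21] [76.8, -7.7, 46.4]
[-0.121, 0.0, 0.21] [85.3, -5.2, 51.3]
```

Emit:
{"fn": "jog_arm", "kwargs": {
  "plan": [
    [0, 0, 0, 7.8, 0, 6.6, 0.38],
    [0, 0, 0, 16.4, 0, 11.6, 0.38],
    [-0.02, 0, 0.035, 23.5, -2.9, 15.6, 0.38],
    [-0.04, 0, 0.07, 30.7, -5.5, 19.8, 0.38],
    [-0.061, 0, 0.105, 37.9, -7.8, 24, 0.38],
    [-0.081, 0, 0.14, 45.2, -9.7, 28.2, 0.38],
    [-0.101, 0, 0.175, 52.6, -11.3, 32.5, 0.38],
    [-0.121, 0, 0.21, 60, -12.5, 36.7, 0.38],
    [-0.121, 0, 0.21, 60, -12.5, 36.7, 0.38]
  ]
}}

```text
time: 5.2
ee_pos: [0.5814, -0.0894, 0.0091]
eef_rot: [0.631, 0.731, 0.169, -0.196]
ft_force: [-0.4, -3.2, 2.1]
width: 0.0602
grip_force: 1.5
```

```bash
python3 - <<'E'
from mv import *; from look import slab
slab("pics/t2.png")
h=YAW;t=np.radians(30)
rows([(np.r_[O+d*x,.010],rot(h,t)) for x in (-.2,-.1,-.0732-.0031)])
E
```

```text
slab? [568.9 -15.4] [109.4 126.5] 8.4
time 5.25 pos [ 0.5816 -0.0894  0.009 ] f [-0.6 -2.5  1.2] w 0.06
[0.001, -0.0, -0.0] [40.0, -0.5, 22.0]
[0.001, -0.0, -0.0] [126.6, -0.6, 72.0]
[0.001, -0.0, -0.0] [147.1, -0.6, 83.9]
```

View pics/t2.png

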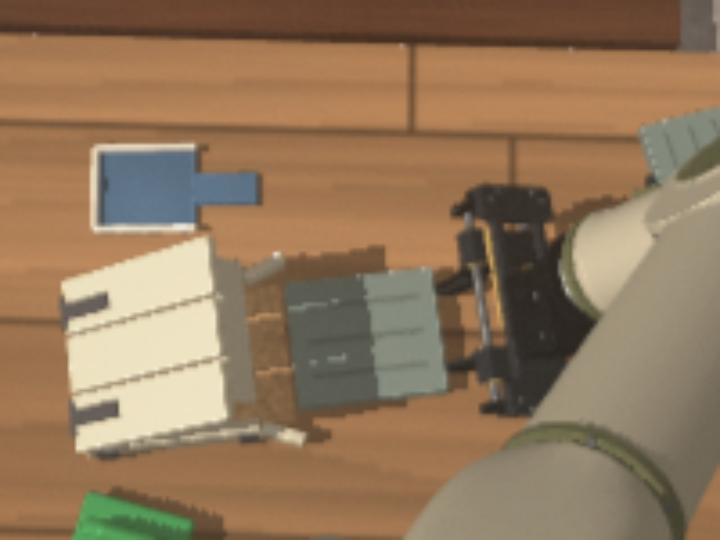

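The picture shows the slab (285–445, 270–410) square to the mouth and centred between the cheeks. I'll keep pushing straight in.

Emit:
{"fn": "jog_arm", "kwargs": {
  "plan": [
    [0, 0, 0, 8, 0, 3.3, 0.38],
    [0, 0, 0, 16.7, 0, 8, 0.38],
    [0, 0, 0, 25.4, 0, 13, 0.38],
    [0, 0, 0, 34, 0, 18, 0.38],
    [0, 0, 0, 42.7, 0, 23, 0.38],
    [0, 0, 0, 51.4, 0, 28, 0.38],
    [0, 0, 0, 60, 0, 33, 0.38],
    [0, 0, 0, 68.7, 0, 38, 0.38],
    [0, 0, 0, 77.4, 0, 43, 0.38],
    [0, 0, 0, 86, 0, 48, 0.38],
    [0, 0, 0, 94.7, 0, 53, 0.38],
    [0, 0, 0, 94.7, 0, 53, 0.38]
  ]
}}

```text
time: 6.45
ee_pos: [0.5655, 0.0205, 0.0105]
eef_rot: [0.629, 0.732, 0.17, -0.197]
ft_force: [0.9, -0.8, 1.0]
width: 0.0597
grip_force: 0.1
```

```bash
python3 - <<'E'
from mv import *; from look import slab
slab()
rows([(np.r_[O+d*x,.010],rot(YAW,np.radians(30))) for x in (-.1,-.0732-.0031)])
E
```

```text
slab? [555.5  66.4] [107.   68.6] 8.9
time 6.5 pos [0.5654 0.0199 0.0104] f [-0.9  1.  -0.1] w 0.06
[0.0, -0.002, 0.001] [30.2, -0.8, 18.0]
[0.0, -0.002, 0.001] [50.7, -0.8, 29.9]
```

Emit:
{"fn": "jog_arm", "kwargs": {
  "plan": [
    [0, 0, 0, 5.2, 0, 3, 0.38],
    [0, 0, 0, 11.3, 0, 6.5, 0.38],
    [0, 0, 0, 17.3, 0, 10, 0.38],
    [0, 0, 0, 23.4, 0, 13.5, 0.38],
    [0, 0, 0, 29.4, 0, 17, 0.38],
    [0, 0, 0, 34.6, 0, 20, 0.38],
    [0, 0, 0, 39, 0, 22.5, 0.38],
    [0, 0, 0, 43.3, 0, 25, 0.38],
    [0, 0, 0, 45, 0, 26, 0.38],
    [0, 0, 0, 45, 0, 26, 0.38]
  ]
}}

```text
time: 7.5
ee_pos: [0.5578, 0.0701, 0.0101]
eef_rot: [0.63, 0.732, 0.169, -0.196]
ft_force: [0.8, -2.6, 0.7]
width: 0.0603
grip_force: 1.3
```

```bash
python3 - <<'E'
from mv import *; from bench import camera; import cv2
rows([])
q=status.read_state()["ee_pos"][:2]-O;print("tcp crate",q@d,q@l)
c=camera("scene");cv2.imwrite("pics/s3.png",cv2.resize(c["image"][130:330,210:400],None,fx=3,fy=3)[:,:,::-1])
E
```

```text
time 7.5 pos [0.5578 0.0701 0.0101] f [ 0.8 -2.6  0.7] w 0.06
tcp crate -0.08438457597863039 -0.0008001187148068481
```

View pics/s3.png

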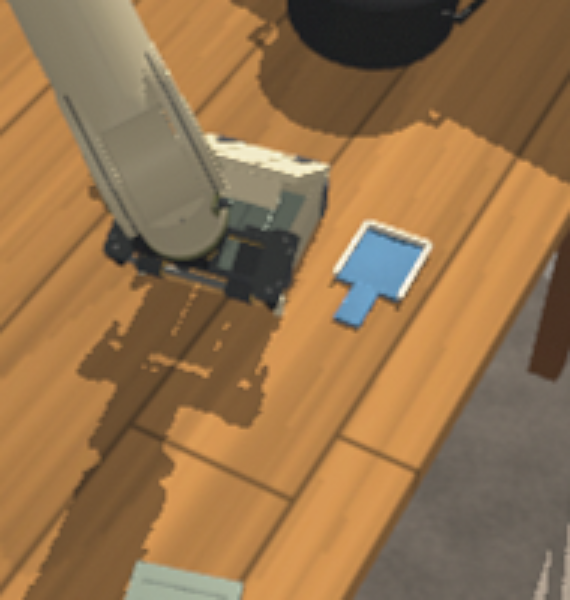

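The slab is nearly in (around (270,220)) and the gripper clears the lid. I'll finish in small steps and watch the force.

Emit:
{"fn": "jog_arm", "kwargs": {
  "plan": [
    [0, 0, 0, 1.7, 0, 1, 0.38],
    [0, 0, 0, 3.5, 0, 2, 0.38],
    [0, 0, 0, 4.8, 0, 2.8, 0.38],
    [0, 0, 0, 4.8, 0, 2.8, 0.38]
  ]
}}

```text
time: 7.95
ee_pos: [0.5572, 0.0749, 0.0101]
eef_rot: [0.63, 0.732, 0.169, -0.196]
ft_force: [0.6, -4.8, 2.1]
width: 0.06
grip_force: 2.3
```

Emit:
{"fn": "jog_arm", "kwargs": {
  "plan": [
    [0, 0, 0, 0.9, 0, 0.5, 0.38],
    [0, 0, 0, 1.7, 0, 1, 0.38],
    [0, 0, 0, 1.7, 0, 1, 0.38]
  ]
}}

```text
time: 8.25
ee_pos: [0.5569, 0.0767, 0.0101]
eef_rot: [0.63, 0.732, 0.169, -0.196]
ft_force: [1.9, -5.2, 1.9]
width: 0.0598
grip_force: 2.5
```

Emit:
{"fn": "jog_arm", "kwargs": {
  "plan": [
    [0, 0, 0, 0.5, 0, 0.3, 0.38],
    [0, 0, 0, 0.9, 0, 0.5, 0.38],
    [0, 0, 0, 0.9, 0, 0.5, 0.38]
  ]
}}

```text
time: 8.55
ee_pos: [0.5568, 0.0776, 0.0101]
eef_rot: [0.63, 0.732, 0.169, -0.196]
ft_force: [1.1, -5.8, 2.8]
width: 0.0599
grip_force: 2.6
```

Emit:
{"fn": "jog_arm", "kwargs": {
  "plan": [
    [0, 0, 0, 0.5, 0, 0.3, 0.38],
    [0, 0, 0, 0.9, 0, 0.5, 0.38],
    [0, 0, 0, 0.9, 0, 0.5, 0.38]
  ]
}}

```text
time: 8.85
ee_pos: [0.5566, 0.0786, 0.0101]
eef_rot: [0.63, 0.732, 0.169, -0.196]
ft_force: [0.1, -5.4, 2.1]
width: 0.06
grip_force: 2.6
```

Emit:
{"fn": "jog_arm", "kwargs": {
  "plan": [
    [0, 0, 0, 0.5, 0, 0.3, 0.38],
    [0, 0, 0, 0.9, 0, 0.5, 0.38],
    [0, 0, 0, 0.9, 0, 0.5, 0.38]
  ]
}}

```text
time: 9.15
ee_pos: [0.5566, 0.0788, 0.0101]
eef_rot: [0.631, 0.732, 0.169, -0.195]
ft_force: [1.5, -7.0, 3.2]
width: 0.0597
grip_force: 3.8
```

Emit:
{"fn": "jog_arm", "kwargs": {
  "plan": [
    [0, 0, 0, 0.5, 0, 0.3, 0.38],
    [0, 0, 0, 0.9, 0, 0.5, 0.38],
    [0, 0, 0, 0.9, 0, 0.5, 0.38]
  ]
}}

```text
time: 9.45
ee_pos: [0.5566, 0.079, 0.0101]
eef_rot: [0.631, 0.732, 0.169, -0.195]
ft_force: [0.6, -10.7, 3.7]
width: 0.0601
grip_force: 5.1
```

Emit:
{"fn": "jog_arm", "kwargs": {
  "plan": [
    [0, 0, 0, 0.9, 0, 0.5, 0.38],
    [0, 0, 0, 1.3, 0, 0.8, 0.38],
    [0, 0, 0, 1.3, 0, 0.8, 0.38]
  ]
}}

```text
time: 9.75
ee_pos: [0.5566, 0.0792, 0.0101]
eef_rot: [0.632, 0.731, 0.169, -0.194]
ft_force: [1.1, -14.5, 5.9]
width: 0.0598
grip_force: 7.1
```

```bash
python3 - <<'E'
from mv import *
H=np.array([*(O+d*.077),.045])
def pt(a,r,th): # point at r from hinge along lid, th above underside
    x=-r*np.cos(a)+th*np.sin(a);z=r*np.sin(a)+th*np.cos(a);return np.array([*(H[:2]+d*x),H[2]+z])
rows([])
for a in(.64,.3,0):print(a,np.round(pt(a,.155,.010),4))
E
```

```text
time 9.75 pos [0.5566 0.0792 0.0101] f [  1.1 -14.5   5.9] w 0.06
0.64 [0.5506 0.1125 0.1456]
0.3 [0.5546 0.086  0.1004]
0 [0.5561 0.0763 0.055 ]
```

Emit:
{"fn": "jog_arm", "kwargs": {
  "plan": [
    [0, 0, 0, -17, 0, -10, 0.38],
    [0, 0, 0, -45, 0, -26, 0.38],
    [0, 0, 0, -87, 0, -50, 0.38],
    [0, 0, 0, -62, 0, -93, -1],
    [0, -0.14, 0, -37, 0, -137, -1],
    [0, -0.28, 0, -12, 0, -180, -1],
    [0, -0.42, 0, 13, 0, -223, -1],
    [0, -0.524, 0, 13, 0, -223, -1],
    [0, -0.524, 0, 13, 0, -223, -1]
  ]
}}

```text
time: 10.65
ee_pos: [0.571, -0.0118, 0.2106]
eef_rot: [0.649, 0.76, 0.001, 0.0]
ft_force: [-0.5, 0.7, -0.7]
width: 0.0198
grip_force: 0.0
```

```bash
python3 - <<'E'
from mv import *; from bench import camera; import cv2
from h import *
H=np.array([*(O+d*.077),.045])
def pt(a,r,th):
    x=-r*np.cos(a)+th*np.sin(a);z=r*np.sin(a)+th*np.cos(a);return np.array([*(H[:2]+d*x),H[2]+z])
rows([(pt(a,.142,.010)+[0,0,e],rot(YAW,0)) for a,e in((.64,.05),(.64,.01),(.5,0),(.4,0),(.3,0),(.2,0),(.1,0),(0,0),(0,-.003))])
c=camera("scene");np.savez("sc4.npz",**c);cv2.imwrite("pics/s4.png",cv2.resize(c["image"][160:270,230:350],None,fx=5,fy=5,interpolation=cv2.INTER_CUBIC)[:,:,::-1])
P=pts(c);m=greymask(c)&((P[...,1]>.05)&(P[...,1]<.2)&(P[...,2]>.015)&(P[...,2]<.03)&(P[...,0]>.48)&(P[...,0]<.63)).astype(np.uint8)
q=P[m>0];r=(q[:,:2]-O);print(len(q),"slab rear x in crate",np.percentile(r@d,[1,5,50]))
E
```

```text
time 10.65 pos [ 0.571  -0.0118  0.2106] f [-0.5  0.7 -0.7] w 0.02
[0.002, -0.001, 0.007] [136.3, -0.7, 23.0]
[0.002, -0.001, 0.007] [136.3, -0.7, 63.0]
[0.002, -0.001, 0.007] [124.4, -0.9, 88.9]
[0.002, -0.001, 0.007] [117.3, -0.9, 101.3]
[0.002, -0.001, 0.007] [111.5, -1.0, 114.2]
[0.002, -0.001, 0.007] [107.0, -1.1, 127.7]
[0.002, -0.001, 0.007] [103.9, -1.1, 141.6]
[0.002, -0.001, 0.007] [102.1, -1.1, 155.7]
[0.002, -0.001, 0.007] [102.1, -1.1, 158.7]
677 slab rear x in crate [-0.06975441 -0.06666031 -0.02599187]
```

View pics/s4.png

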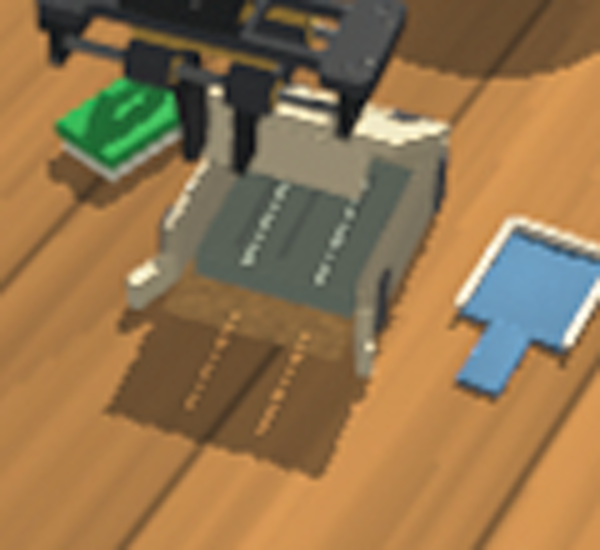

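The slab lies fully inside, square behind the mouth line (rear edge from (200,270) to (355,310)), and the lid is still up. Now I'll close the lid.

Emit:
{"fn": "jog_arm", "kwargs": {
  "plan": [
    [0, 0, 0, 48, 0, 5, -1],
    [0, 0, 0, 95, 0, 15, -1],
    [0, 0, 0, 136, 0, 25, -1],
    [0, 0, 0, 136, 0, 50, -1],
    [0, 0, 0, 136, 0, 63, -1],
    [0, 0, 0, 133, 0, 72, -1],
    [0, 0, 0, 128, 0, 81, -1],
    [0, 0, 0, 124, 0, 89, -1],
    [0, 0, 0, 117, 0, 101, -1],
    [0, 0, 0, 111, 0, 114, -1],
    [0, 0, 0, 107, 0, 128, -1],
    [0, 0, 0, 107, 0, 128, -1]
  ]
}}

```text
time: 11.9
ee_pos: [0.5539, 0.088, 0.0795]
eef_rot: [0.653, 0.757, -0.001, -0.0]
ft_force: [-0.8, 0.6, 0.4]
width: 0.0003
grip_force: 0.0
```

```bash
python3 - <<'E'
from mv import *
H=np.array([*(O+d*.077),.045])
def pt(a,r,th):
    x=-r*np.cos(a)+th*np.sin(a);z=r*np.sin(a)+th*np.cos(a);return np.array([*(H[:2]+d*x),H[2]+z])
rows([(pt(a,.142,.010)+[0,0,e],rot(YAW,0)) for a,e in((.1,0),(0,0),(0,-.003))])
E
```

```text
time 11.9 pos [0.5539 0.088  0.0795] f [-0.8  0.6  0.4] w 0.0
[-0.002, 0.001, -0.002] [2.9, 0.4, 10.4]
[-0.002, 0.001, -0.002] [1.2, 0.4, 24.5]
[-0.002, 0.001, -0.002] [1.2, 0.5, 27.5]
```

```bash
cat > lid.py <<'E'
from h import *; from mv import O,d,l; from bench import camera
def lid(pic=None):
    c=camera("scene");P=pts(c);r=P[...,:2]-O;x=r@d;y=r@l
    m=(abs(y)<.06)&(x>-.08)&(x<.09)&(P[...,2]>.04)&(P[...,2]<.17)&(c["image"].min(-1)>110)
    k=np.polyfit(x[m],P[...,2][m],1);print("lid n",m.sum(),"slope ang",np.arctan(-k[0]),"z at x=0",k[1],"resid",np.std(np.polyval(k,x[m])-P[...,2][m]),"x",np.percentile(x[m],[2,98]))
    if pic: cv2.imwrite(pic,cv2.resize(c["image"][140:290,210:370],None,fx=4,fy=4,interpolation=cv2.INTER_CUBIC)[:,:,::-1])
E
python3 -c "
from lid import *
lid('pics/s5.png')"
```

```text
lid n 479 slope ang 0.13745331849937675 z at x=0 0.06727735504140141 resid 0.012041975304280658 x [-0.07956877  0.06722689]
```

View pics/s5.png

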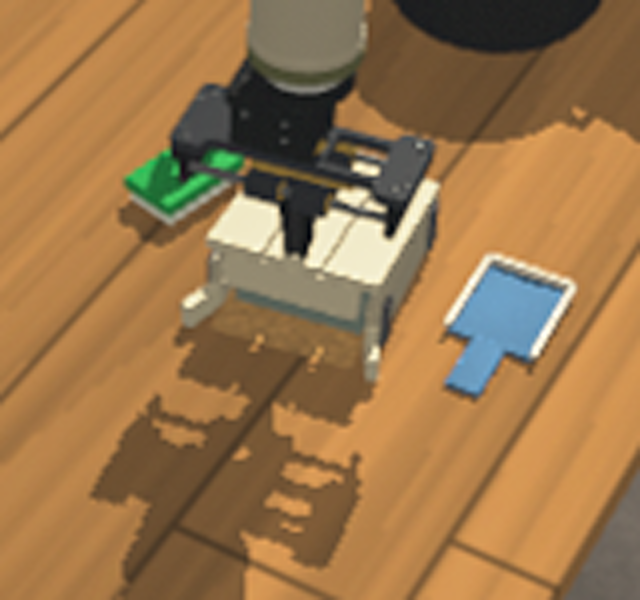

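The lid follows the fingertip at (295,250) and is now slightly ajar. I'll press it the rest of the way down.

Emit:
{"fn": "jog_arm", "kwargs": {
  "plan": [
    [0, 0, 0, 2, 0, 6, -1],
    [0, 0, 0, 1, 0, 12, -1],
    [0, 0, 0, 0, 0, 18, -1],
    [0, 0, 0, 0, 0, 22, -1],
    [0, 0, 0, 0, 0, 24.5, -1],
    [0, 0, 0, 0, 0, 24.5, -1]
  ]
}}

```text
time: 12.55
ee_pos: [0.5545, 0.0892, 0.0567]
eef_rot: [0.653, 0.758, -0.0, -0.0]
ft_force: [-0.2, -0.5, 0.4]
width: 0.0007
grip_force: 0.0
```

Emit:
{"fn": "jog_arm", "kwargs": {
  "plan": [
    [0, 0, 0, 0, 0, 1, -1],
    [0, 0, 0, 0, 0, 2, -1],
    [0, 0, 0, 0, 0, 2, -1]
  ]
}}

```text
time: 12.85
ee_pos: [0.5546, 0.0892, 0.0555]
eef_rot: [0.653, 0.758, 0.0, -0.0]
ft_force: [-2.7, -0.3, 6.4]
width: 0.0003
grip_force: 3.2
```

Emit:
{"fn": "jog_arm", "kwargs": {
  "plan": [
    [0, 0, 0, 0, 0, 2, -1],
    [0, 0, 0, 0, 0, 3, -1],
    [0, 0, 0, 0, 0, 4, -1],
    [0, 0, 0, 0, 0, 4, -1]
  ]
}}

```text
time: 13.25
ee_pos: [0.5548, 0.0892, 0.0549]
eef_rot: [0.653, 0.758, 0.001, -0.001]
ft_force: [-22.2, -4.1, 51.7]
width: 0.0006
grip_force: 25.7
```

The lid is firmly on its stop. I'll back off upward.

Emit:
{"fn": "jog_arm", "kwargs": {
  "plan": [
    [0, 0, 0, 0, 0, -5, -1],
    [0, 0, 0, 0, 0, -40, -1],
    [0, 0, 0, 0, 0, -90, -1],
    [0, 0, 0, -40, 0, -140, -1],
    [0, 0, 0, -90, 0, -180, -1],
    [0, 0, 0, -140, 0, -200, -1],
    [0, 0, 0, -190, 0, -200, -1],
    [0, 0, 0, -190, 0, -200, -1],
    [0, 0, 0, -190, 0, -200, -1]
  ]
}}

```text
time: 14.15
ee_pos: [0.5827, -0.1043, 0.2522]
eef_rot: [0.655, 0.755, 0.0, 0.001]
ft_force: [-0.2, -0.7, -0.1]
width: 0.0005
grip_force: 0.0
```

```bash
python3 - <<'E'
from lid import *
from bench import status
lid("pics/s6.png");print(status.read_state()["ft_force"])
E
```

```text
lid n 887 slope ang 0.0015109305706048582 z at x=0 0.05455903627601056 resid 0.002973135912281276 x [-0.07880606  0.07043324]
[ 0.14904596  0.99408118 -0.12731104]
```

View pics/s6.png

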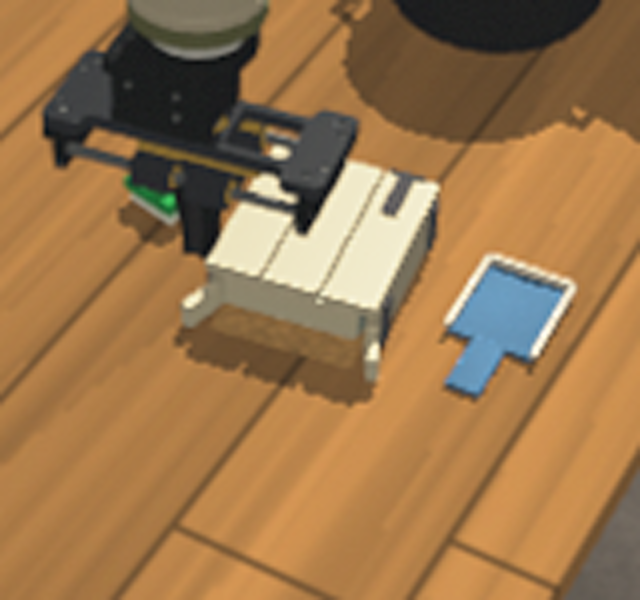

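The picture shows the lid flat (0.0015 rad, top at 54.6 mm), its lip shutting the mouth from (215,285) to (365,325), and the spoon rest unmoved at (515,320). The arm is clear, so I'll hand in.

```bash
python3 -c "
from bench import order
print(order.close_job())"
```

```text
the job is handed in; nothing more can be done
None
```

The middle-sized slab was slid flat into the crate until it met the back board, then the lid was closed flat (0.0015 rad), and the job is handed in; the last press on the lid peaked at about 52 N at the fingertips, over the 40 N set for the arm and gripper body, which I don't expect to count.

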